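# Weigh the tea tin on the kitchen balance

### The arm

A 6-joint arm with a two-finger parallel gripper is mounted at the origin on the work surface. World frame = base frame: x ahead of the robot, y to its left, z up, the work surface at z = 0. Lengths are in m, angles in degrees, forces in N, time in s.
With the tool pointing down it reaches from about 0.35 to 0.85 m from the base axis. Payload 8.1 kg.
Tool frame: the origin (TCP) lies on the mounting face of the last link; the fingertips stand 173 mm ahead of it and the grasp point (between the pads) lies 155 mm ahead of it; z points along the fingers, y is the line along which they close (so a half turn about z gives the same grasp; the last joint's range is limited). The gripper opens to 85 mm and grips with 20 to 120 N. Pads are 22 mm wide; open, the fingers measure 114 mm over their backs; the gripper's body (76 mm by 85 mm) begins 54 mm behind the grasp point. The pads swing forward as they close: fully open they stand 13 mm farther back than shut.
Start: joints at [61.226, 7.471, 85.268, -0, 87.261, -4.893], TCP at [0.243, 0.549, 0.405] pointing down, gripper open.
Joint ranges: [-169.43, 169.43], [-51.17, 129.36], [1.28, 143.12], [-76.62, 256.62], [0, 156.53], [-152.29, 152.29]. Speed limits (degrees/s): [136.94, 136.94, 159.86, 180, 180, 180].

### API

Orientations are given as [roll, pitch, yaw] about the fixed x, y, z axes, in that order (R = Rz(yaw) Ry(pitch) Rx(roll)).
In Python, from station import * gives the robot as it stands.
- The arm moves only by the shell command python3 -m jog 'ROWS' [FORCE]. ROWS is JSON, a list of rows, each a list of 7 numbers: the shift along the tool's x, y, z as a fraction of full scale, then the turn, a rotation vector about the tool's x, y, z as a fraction of full scale, then the opening, from 0 (shut) to 1 (fully open). In form: [[x, y, z, ax, ay, az, grip], ...]. A call has 1 to 10 rows; each row shifts and turns the commanded pose from where the row before left it, along the tool's axes as they then stand; what a row does not reach is not made up. Full scale, the value 1, is 0.02 m for a shift and 0.15 rad for a turn. A row lasts 1/10 s, in which the tool goes at most 50 mm and 8.59 degrees, less where a joint would pass 70% of its speed; a pose out of reach is approached as far as the arm can. A call with a number of a shift or a turn outside -1 to 1 is refused whole. A call with a gripper value outside its range is refused whole. The fingers move at their own pace and stop on an object; FORCE is the grip in N (left out, the last holds). Time passes only in rows, so rows that do not move let the fingers close. It gives the time, the measured TCP pose, the force, the opening and the grip force at its end, in the units of the state.
- read_state(): the state, without advancing time (a new reading comes with each control period).
- get_image(name): name is "scene" or "top" or "wrist"; returns the picture (400x640x3 uint8, red, green, blue); there is no depth.
- camera_model(name): a dict with "camera_matrix" (3x3 intrinsics, pixels), "R" (3x3) and "t" (3): a world point X has camera coordinates R X + t. Camera axes: x right, y down, z forward; pixel columns grow to the right and rows downward; lengths in m; the calibration is good to about 2 mm. A picture is of the moment at which its call begins: read the wrist's pose just before it. camera_model takes no time and is no camera call; for the wrist camera it gives the pose at the moment of the call.
- job_done(): hands the job in; it is judged then, once.
The state is a dict: "t": time; "q": joint angles; "qd": joint speeds; "joint_efforts": joint torques, N m; "tool_pos": TCP position; "eef_rot": TCP orientation; "force": force on the tool from outside, world axes, zero at the start; "wrist_torque": the same for the moment, N m; "finger_gap": opening from 0.0 (shut) to 1.0 (fully open); "grasp_force": force on a finger pad.
Only numpy, scipy, OpenCV 4.12 (cv2) and the standard library are available. Lean on these libraries where they do the work, as an engineer would, in place of code of your own. Each camera call takes 0.05 s, during which the arm holds its last target. There are 200 camera calls.

### The job

One of the two tea tins stands on the left pan of the kitchen balance (the tall one weighs about 500 g, the short one about 300 g): check it by gently setting two of the three steel weights (400, 200 and 100 g, the bigger the heavier) on the empty right pan so that the beam comes level. Leave both tins, the weight you do not need, the kettle, the teapot and the tumbler where they are.

Things in the scene. Friction and masses are not known exactly. Their poses are not given: they have to be found in the camera images.
- balance: Two-pan kitchen balance, fixed: off-white base 130 x 360 x 28 mm with a central column 60 mm wide (along y) and up to 165 mm high carrying the beam. Origin: centre of the base's underside. Its y axis runs along the beam from the empty right pan to the left pan with the tin; its x axis is across the beam.
- beam (a joint): Tilt of the beam, rad: 0 = level, positive = left pan (the tin's) down; stops at about +0.1 and -0.1. Starts at the +0.1 stop. A difference of about 70 g or more puts it on a stop; below that the tilt is about 0.0147 rad per 10 g, settling within a second. Pans are 150 mm from the pivot and stay horizontal, wherever the load lies on them.
- pan_right_floor (a point): Centre of the floor (upper face) of the empty right pan: round steel dish, flat floor 142 mm across, with a rim 4 mm above the floor. Floor is 105 mm above the work surface when level, 120 mm when up at the stop, 90 mm when down. It stays up until the load on it is within about 70 g of the tin's.
- pan_right: The same right pan as a body; origin at its pivot on the beam end, 30 mm below the centre of its floor.
- pan_left_floor (a point): Centre of the floor of the left pan, same dish; one of the two tins stands on it, within 10 mm of the centre.
- w400_centre (a point): Plain bright steel cylinder weight, diameter 38 mm, height 46 mm, mass 400 g, loose, standing upright on the work surface. Point: its centre, half-way up (23 mm above its underside).
- w200_centre (a point): Plain bright steel cylinder weight, diameter 30 mm, height 36 mm, mass 200 g, loose, standing upright on the work surface. Point: its centre, half-way up (18 mm above its underside).
- w100_centre (a point): Plain bright steel cylinder weight, diameter 24 mm, height 28 mm, mass 100 g, loose, standing upright on the work surface. Point: its centre, half-way up (14 mm above its underside).
- w400: The 400 g weight (largest) as a body, origin at the centre of its underside.
- w200: The 200 g weight (middle) as a body, origin at the centre of its underside.
- w100: The 100 g weight (smallest) as a body, origin at the centre of its underside.
- tall_tin_centre (a point): Tall screw-top aluminium tea tin, diameter 76 mm, height 130 mm, closed, about 500 g (within 2.5 %). Point: its centre, half-way up. It stands either on the left pan or on the white step at the right-hand side.
- short_tin_centre (a point): Short screw-top aluminium tea tin, diameter 76 mm, height 80 mm, closed, about 300 g (within 2.5 %). Point: its centre, half-way up. It stands wherever the tall tin does not: left pan or white step.
- step: Fixed off-white step shelf 150 x 150 mm, 90 mm high, at the right-hand side, carrying the other tin. Origin: centre underneath.
- tumbler: Loose glass tumbler, diameter 68 mm, height 95 mm. Origin: centre of its underside.
- kettle: Loose steel kettle, diameter 156 mm, 211 mm high with its black handle, spout along its +y to 130 mm. Origin: centre of its underside.
- teapot: Loose pale pink ceramic teapot, diameter 136 mm, height 128 mm, spout along its -x to 115 mm, handle along its +x to 110 mm. Origin: centre of its underside.

How it is judged:
By the outcome, as a careful person would: the job done as asked, in the order asked, and still so for the second after the job is handed in, with the robot touching nothing.
It also fails if it takes over 67 s, if anything falls off the work surface, if the arm or the gripper's body presses on something with over 40 N, if the wrist force passes 120 N, or if a joint passes its speed limit or range.

## Working session

There is one attempt and no reset: what is moved stays moved. The work goes in short steps, Python scripts to look and compute and a shell command to move; the robot and the scene stay as the last step left them, time stands still between calls to the robot, and variables do not carry over. Pictures are saved under pics/ and viewed, at most 10 in all, crops included, and the job is handed in when it is done.

```bash
mkdir -p pics; ls
python3 - <<'E'
from station import *
import cv2,numpy as np
print(read_state())
for n in("scene","top"):
    im=get_image(n);cv2.imwrite(f"pics/{n}0.png",cv2.cvtColor(im,cv2.COLOR_RGB2BGR))
    m=camera_model(n);print(n,m)
E
```

```text
pics
{'t': 0.0, 'q': array([ 6.12278392e+01,  7.51518445e+00,  8.53308936e+01,  5.23790041e-04,
        8.72609860e+01, -4.89301222e+00]), 'qd': array([-0.02723843,  0.08808014, -0.06389277, -0.01503981, -0.00287658,
       -0.10724894]), 'joint_efforts': array([-2.53896142e-03, -5.69380689e+01, -5.00563037e+01, -2.87316252e-04,
        1.45427583e-02, -2.48115623e-05]), 'tool_pos': array([0.24274922, 0.54844388, 0.40362786]), 'eef_rot': array([-1.79893371e+02, -9.65330746e-03,  1.56120817e+02]), 'force': array([-0.92324418,  0.45409221, -0.69906903]), 'wrist_torque': array([-0.00395116, -0.04183645,  0.01150267]), 'grasp_force': 0.0, 'finger_gap': 1.0031072147906919}
scene {'camera_matrix': array([[386.2769375 ,   0.        , 319.84096793],
       [  0.        , 386.2769375 , 201.93586602],
       [  0.        ,   0.        ,   1.        ]]), 'R': array([[ 0.89599805,  0.44350241, -0.02220608],
       [ 0.21851532, -0.48389118, -0.84740803],
       [-0.38657283,  0.75442358, -0.53047763]]), 't': array([-0.46585858, -0.00695982,  1.80614384])}
top {'camera_matrix': array([[393.14553265,   0.        , 323.10471393],
       [  0.        , 393.14553265, 198.92671513],
       [  0.        ,   0.        ,   1.        ]]), 'R': array([[-0.01102463, -0.99992645, -0.00505476],
       [-0.9988182 ,  0.01125143, -0.0472823 ],
       [ 0.04733569,  0.00452752, -0.99886878]]), 't': array([0.02116643, 0.49857158, 1.73206013])}
```

View pics/scene0.png

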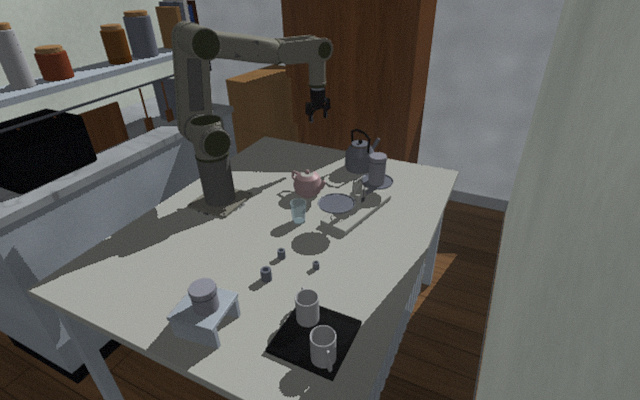

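View pics/top0.png

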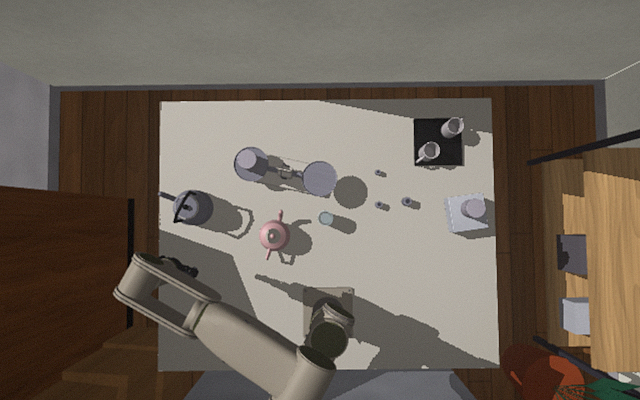

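The scene view shows the tall tin on the left pan at (377,168) and the short one on the step at (203,297). The weights are at about (266,274), (281,254) and (316,266), which are (405,201), (379,205) and (379,172) in the top view. The empty pan is at (319,178) in the top view. I'll take a closer crop and some rough rays.

```bash
cat > h.py <<'E'
from station import *
import cv2,numpy as np
def ray(m,px):
    K,R,t=m["camera_matrix"],m["R"],m["t"]
    d=R.T@np.linalg.inv(K)@np.array([px[0],px[1],1.]);return -R.T@t,d/np.linalg.norm(d)
def onz(m,px,z):
    c,d=ray(m,px);return c+d*(z-c[2])/d[2]
def two(m1,p1,m2,p2):
    c,d=ray(m1,p1);e,f=ray(m2,p2)
    s=np.linalg.lstsq(np.c_[d,-f],e-c,rcond=None)[0];a,b=c+d*s[0],e+f*s[1]
    return (a+b)/2,np.linalg.norm(a-b)
def proj(m,X):
    v=m["camera_matrix"]@(m["R"]@np.array(X)+m["t"]);return v[:2]/v[2]
E
python3 - <<'E'
from h import *
s=cv2.imread("pics/scene0.png");t=cv2.imread("pics/top0.png")
a=cv2.resize(s[185:290,245:345],None,fx=4,fy=4,interpolation=cv2.INTER_CUBIC)
b=cv2.resize(t[150:220,295:420],None,fx=3.2,fy=3.2,interpolation=cv2.INTER_CUBIC)
o=np.zeros((420,800,3),np.uint8);o[:,:400]=a;o[:b.shape[0],400:]=b
cv2.imwrite("pics/c1.png",o)
ms,mt=camera_model("scene"),camera_model("top")
for p,q in[((405,201),(266,274)),((379,205),(281,254)),((379,172),(316,266)),((319,178),(336,203))]:
    print(two(mt,p,ms,q),onz(mt,p,.02))
# tin top centres
print("tin pan",two(mt,(252,158),ms,(377.5,156)),"tin step",two(mt,(474,208),ms,(203,286)))
E
```

```text
(array([ 0.48400287, -0.34670603,  0.01788843]), np.float64(0.0030381238246115364)) [ 0.48517131 -0.34540734  0.02      ]
(array([ 0.47043304, -0.2302736 ,  0.01503479]), np.float64(0.0034984864338151785)) [ 0.46881124 -0.23054134  0.02      ]
(array([ 0.6176992 , -0.23300713,  0.01289551]), np.float64(0.004528800920414425)) [ 0.61491215 -0.23313382  0.02      ]
(array([0.58055198, 0.03088444, 0.11895785]), np.float64(0.0017458444069811264)) [0.59132302 0.03271775 0.02      ]
tin pan (array([0.65414994, 0.29213773, 0.2253098 ]), np.float64(0.004201202100393304)) tin step (array([ 0.44774381, -0.59380046,  0.16436791]), np.float64(0.0007782956194342568))
```

View pics/c1.png

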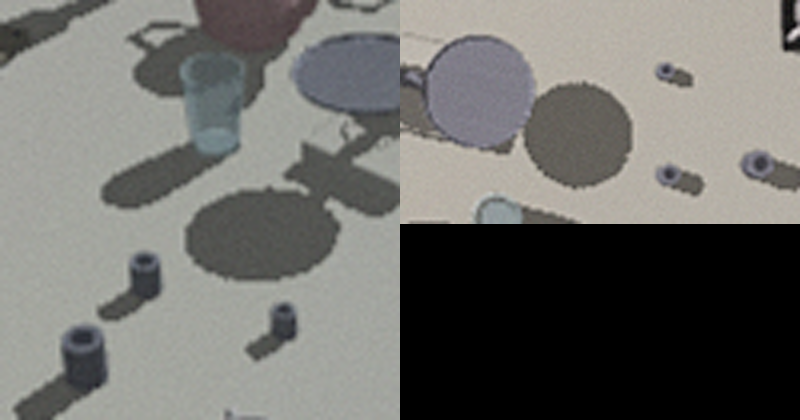

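The crop shows the weights in size order: the largest at scene (266,274), the middle one at (281,254) and the smallest at (316,266). The tin tops measure z≈0.225 on the pan and 0.164 on the step, so the tall 500 g tin is on the pan and I need 400+100 g. First I'll turn to yaw 90 (tool x=+Y, y=+X) and head over.

```bash
python3 -m jog '[[0,0,0,0,0,0.96,1],[0,0,0,0,0,0.96,1],[0,0,0,0,0,0.96,1],[0,0,0,0,0,0.96,1],[0,0,0,0,0,0.96,1],[0,0,0,0,0,0.96,1],[0,0,0,0,0,0.96,1],[0,0,0,0,0,0.96,1]]'
python3 -m jog '[[-1,0.27,0,0,0,0,1],[-1,0.27,0,0,0,0,1],[-1,0.27,0,0,0,0,1],[-1,0.27,0,0,0,0,1],[-1,0.27,0,0,0,0,1]]'
```

```text
t: 0.9
tool_pos: [0.2428, 0.5485, 0.4041]
eef_rot: [-180.0, 0.1, 89.8]
force: [0.1, 0.0, -0.4]
finger_gap: 1.001
grasp_force: 0.0
t: 1.4
tool_pos: [0.2701, 0.4478, 0.4041]
eef_rot: [-180.0, 0.0, 90.1]
force: [1.1, 0.3, 0.3]
finger_gap: 1.001
grasp_force: 0.0
```

```bash
for i in 1 2 3; do :; done
python3 -m jog '[[-1,0.27,0,0,0,0,1],[-1,0.27,0,0,0,0,1],[-1,0.27,0,0,0,0,1],[-1,0.27,0,0,0,0,1],[-1,0.27,0,0,0,0,1],[-1,0.27,0,0,0,0,1],[-1,0.27,0,0,0,0,1],[-1,0.27,0,0,0,0,1],[-1,0.27,0,0,0,0,1],[-1,0.27,0,0,0,0,1]]'
python3 -m jog '[[-1,0.27,0,0,0,0,1],[-1,0.27,0,0,0,0,1],[-1,0.27,0,0,0,0,1],[-1,0.27,0,0,0,0,1],[-1,0.27,0,0,0,0,1],[-1,0.27,0,0,0,0,1],[-1,0.27,0,0,0,0,1],[-1,0.27,0,0,0,0,1],[-1,0.27,0,0,0,0,1],[-1,0.27,0,0,0,0,1]]'
python3 -m jog '[[-1,0.27,0,0,0,0,1],[-1,0.27,0,0,0,0,1],[-1,0.27,0,0,0,0,1],[-1,0.27,0,0,0,0,1],[-1,0.27,0,0,0,0,1],[-1,0.27,0,0,0,0,1],[-1,0.27,0,0,0,0,1],[-1,0.27,0,0,0,0,1],[-1,0.27,0,0,0,0,1],[-1,0.27,0,0,0,0,1]]'
python3 -m jog '[[-1,0.27,0,0,0,0,1],[-1,0.27,0,0,0,0,1],[-1,0.27,0,0,0,0,1],[-1,0.27,0,0,0,0,1],[-1,0.27,0,0,0,0,1],[-1,0.27,0,0,0,0,1],[-1,0.27,0,0,0,0,1],[0,0,0,0,0,0,1]]'
python3 - <<'E'
from h import *
m=camera_model("wrist");im=get_image("wrist");cv2.imwrite("pics/w1.png",im[:,:,::-1]);np.savez("w1.npz",**m)
print(read_state()["tool_pos"],read_state()["t"])
for p in([.484,-.346,.023],[.470,-.23,.018],[.617,-.233,.014]):print(proj(m,p))
E
```

```text
t: 2.4
tool_pos: [0.3244, 0.2479, 0.4043]
eef_rot: [-180.0, 0.0, 90.1]
force: [1.4, 0.8, -0.0]
finger_gap: 1.0
grasp_force: 0.0
t: 3.4
tool_pos: [0.3788, 0.0481, 0.4044]
eef_rot: [-180.0, -0.0, 90.1]
force: [-0.2, 0.1, 0.0]
finger_gap: 0.997
grasp_force: 0.0
t: 4.4
tool_pos: [0.4333, -0.1518, 0.4042]
eef_rot: [-180.0, -0.0, 90.1]
force: [0.2, -0.8, 0.3]
finger_gap: 0.998
grasp_force: 0.0
t: 5.2
tool_pos: [0.4713, -0.2927, 0.4039]
eef_rot: [-179.9, -0.0, 90.0]
force: [-0.9, 0.0, -0.4]
finger_gap: 0.999
grasp_force: 0.0
[ 0.47120409 -0.2916371   0.40391527] 5.25
[329.4018125  214.22956761]
[318.89113312 123.82182756]
[437.08995869 126.23327571]
```

View pics/w1.png

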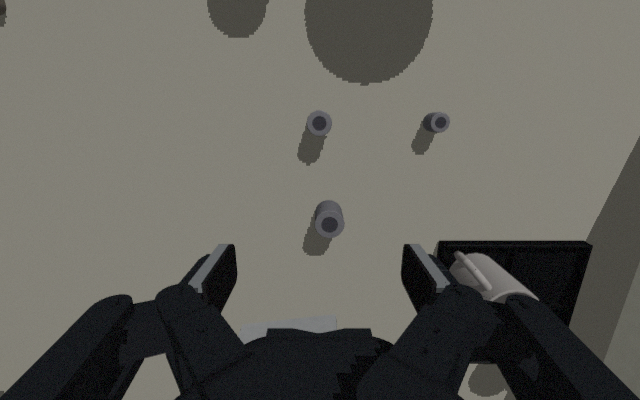

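The wrist view shows the weight tops at (330,222) for 400 g, (319,123) for 200 g and (439,122) for 100 g. They lie where predicted, ahead of the gripper.

Run:
```python
from h import *
m=camera_model("wrist");t=camera_model("top");im=cv2.imread("pics/w1.png").astype(int)
tp=cv2.imread("pics/top0.png").astype(int)
def blob(im,x,y,r):
    c=im[y-r:y+r,x-r:x+r]; b=(c[:,:,0]-c[:,:,2]>2).astype(np.uint8)   # bluish steel
    n,l,s,ce=cv2.connectedComponentsWithStats(b); i=1+np.argmax(s[1:,4]); return s[i],ce[i]+[x-r,y-r]
s=camera_model("scene")
for n,w,tt,z in(("400",(330,222),(406,200.5),.046),("200",(319,123),(378.5,204),.036),("100",(439,122),(378,172),.028)):
    print(n,onz(m,w,z),"2view top",two(m,w,t,tt),blob(tp,int(tt[0]),int(tt[1]),11))
```

```text
400 [ 0.48380666 -0.34665262  0.046     ] 2view top (array([ 0.48454868, -0.34204688,  0.05782719]), np.float64(0.002454254475375722)) (array([ 7,  8, 10,  9, 61], dtype=int32), array([406.49180328, 201.08196721]))
200 [ 0.46994244 -0.22719839  0.036     ] 2view top (array([ 0.47134493, -0.22678761,  0.03514791]), np.float64(0.0029371823039304468)) (array([ 8,  9,  8,  6, 34], dtype=int32), array([378.5       , 204.44117647]))
100 [ 0.61278293 -0.22618417  0.028     ] 2view top (array([ 0.61393286, -0.22704295,  0.02611599]), np.float64(0.001768691888811897)) (array([ 8,  9,  6,  5, 23], dtype=int32), array([377.39130435, 171.86956522]))
```

Heights agree (about 46, 36 and 28 mm). Next I'll grasp the 400 g weight at (0.484,-0.346).

```bash
python3 -m jog '[[-0.9,0.21,0.9,0,0,0,1],[-0.9,0.21,0.9,0,0,0,1],[-0.92,0.22,0.9,0,0,0,1],[0,0,1,0,0,0,1],[0,0,1,0,0,0,1],[0,0,1,0,0,0,1],[0,0,1,0,0,0,1],[0,0,1,0,0,0,1],[0,0,0.25,0,0,0,1],[0,0,0,0,0,0,1]]'
python3 - <<'E'
from h import *
m=camera_model("wrist");im=get_image("wrist");cv2.imwrite("pics/w2.png",im[:,:,::-1])
print(read_state()["tool_pos"],read_state()["t"]); print(proj(m,[.484,-.346,.046]))
E
```

```text
t: 6.25
tool_pos: [0.4839, -0.3443, 0.2447]
eef_rot: [-179.9, -0.1, 90.1]
force: [0.1, -0.0, -0.7]
finger_gap: 1.0
grasp_force: 0.0
[ 0.48433819 -0.34484448  0.24602853] 6.3
[320.93608819 234.96500173]
```

View pics/w2.png

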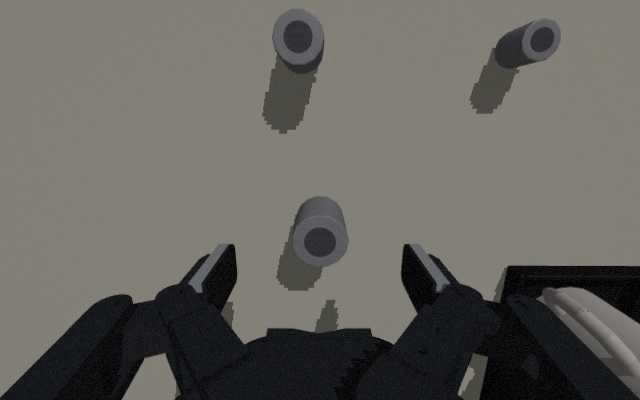

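The 400 g top is at (320,241), centred between the pads. That is 6 px (about 4 mm) further toward -y than predicted, so I'll shift a little, descend and close.

```bash
python3 - <<'E'
from h import *
m=camera_model("wrist");print(onz(m,(320,241),.046),onz(m,(298,37),.036),onz(m,(541,39),.028))
E
python3 -m jog '[[-0.2,0,1,0,0,0,1],[0,0,1,0,0,0,1],[0,0,1,0,0,0,1],[0,0,0,0,0,0,1],[0,0,0,0,0,0,0],[0,0,0,0,0,0,0],[0,0,0,0,0,0,0],[0,0,0,0,0,0,0],[0,0,0,0,0,0,0],[0,0,0,0,0,0,0]]' 50
```

```text
[ 0.48417484 -0.35167955  0.046     ] [ 0.47118085 -0.22893275  0.036     ] [ 0.61596301 -0.22783225  0.028     ]
t: 7.3
tool_pos: [0.4849, -0.3498, 0.1876]
eef_rot: [179.9, 0.1, 90.1]
force: [-0.9, 1.4, 7.9]
finger_gap: 0.432
grasp_force: 50.4
```

Gripped at a 36.7 mm opening. Lift and carry it over the pan.

```bash
python3 -m jog '[[0,0,-0.5,0,0,0,0],[0,0,-1,0,0,0,0],[0,0,-1,0,0,0,0],[1,0.24,-0.9,0,0,0,0],[1,0.24,-0.9,0,0,0,0],[1,0.24,-0.9,0,0,0,0],[1,0.24,-0.9,0,0,0,0],[1,0.24,-0.9,0,0,0,0],[1,0.24,-0.9,0,0,0,0],[1,0.24,-0.9,0,0,0,0]]' 50
python3 -m jog '[[1,0.24,0,0,0,0,0],[1,0.24,0,0,0,0,0],[1,0.24,0,0,0,0,0],[1,0.24,0,0,0,0,0],[1,0.24,0,0,0,0,0],[1,0.24,0,0,0,0,0],[1,0.24,0,0,0,0,0],[1,0.24,0,0,0,0,0],[0.5,0.12,0,0,0,0,0],[0,0,0,0,0,0,0]]' 50
python3 - <<'E'
from h import *
m=camera_model("wrist");im=get_image("wrist");cv2.imwrite("pics/w3.png",im[:,:,::-1])
print(read_state()["tool_pos"],read_state()["t"]); print(proj(m,[.5805,.031,.119]))
E
```

```text
t: 8.3
tool_pos: [0.5173, -0.2082, 0.3624]
eef_rot: [-180.0, -0.0, 90.1]
force: [0.3, -0.5, -3.6]
finger_gap: 0.432
grasp_force: 50.7
t: 9.3
tool_pos: [0.558, -0.0381, 0.3617]
eef_rot: [-180.0, -0.0, 90.2]
force: [-0.5, -0.1, -3.8]
finger_gap: 0.427
grasp_force: 50.7
[ 0.55790075 -0.03894699  0.36165427] 9.35
[351.42234698 120.89076433]
```

View pics/w3.png

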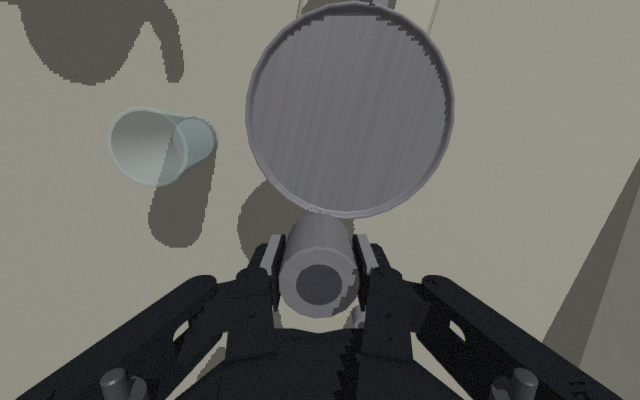

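The pan rim spans x 247–453 and y 3–217, centre about (350,110). The tumbler is well clear on the left, and the weight is held upright.

Run:
```python
from h import *
m=camera_model("wrist");t=camera_model("top");s=camera_model("scene")
for c in((247,108),(453,104),(350,3),(350,217)):print(onz(m,c,.124))
tp=cv2.imread("pics/top0.png").astype(int);r=tp[155:200,296:344];b=(r[:,:,0]-r[:,:,2]>8).astype(np.uint8)
n,l,st,ce=cv2.connectedComponentsWithStats(b);i=1+np.argmax(st[1:,4]);(c,ax,an)=cv2.fitEllipse(max(cv2.findContours((l==i).astype(np.uint8),0,1)[0],key=len));c=np.array(c)+[296,155]
print(st[i],c,ax,onz(t,c,.122),two(m,(350,110),t,c))
```

```text
[0.50594359 0.03861708 0.124     ]
[0.65073517 0.04171292 0.124     ]
[0.57635864 0.10289294 0.124     ]
[ 0.58139811 -0.04293055  0.124     ]
[ 11   7  30  30 234] [322.17134094 176.39078712] (23.655269622802734, 24.791851043701172) [0.58759865 0.01796203 0.122     ] (array([0.38066595, 0.00584159, 2.05072606]), np.float64(0.008704338057155718))
```

The wrist ray gives a rim 145 mm across centred at (0.579,0.030), which agrees with the two-view result. I'll place the 400 g weight at (0.579,0.058), with contact expected at TCP z≈0.308.

```bash
python3 -m jog '[[1,0.2,0,0,0,0,0],[1,0.2,0,0,0,0,0],[1,0.2,0,0,0,0,0],[1,0.2,0,0,0,0,0],[0.83,0.25,0,0,0,0,0],[0,0,0.8,0,0,0,0],[0,0,0.8,0,0,0,0],[0,0,0.5,0,0,0,0],[0,0,0.25,0,0,0,0],[0,0,0,0,0,0,0]]' 50
python3 -m jog '[[0,0,0.05,0,0,0,0],[0,0,0.05,0,0,0,0],[0,0,0.05,0,0,0,0],[0,0,0.05,0,0,0,0],[0,0,0,0,0,0,0]]' 50
```

```text
t: 10.35
tool_pos: [0.5783, 0.0569, 0.3131]
eef_rot: [-179.8, 0.0, 90.1]
force: [-0.2, -0.8, -2.9]
finger_gap: 0.438
grasp_force: 50.7
t: 10.85
tool_pos: [0.5788, 0.0576, 0.3107]
eef_rot: [180.0, -0.0, 90.1]
force: [-0.2, -1.0, -4.3]
finger_gap: 0.429
grasp_force: 50.7
```

```bash
python3 -m jog '[[0,0,0.05,0,0,0,0],[0,0,0.05,0,0,0,0],[0,0,0,0,0,0,0]]' 50;python3 -m jog '[[0,0,0.05,0,0,0,0],[0,0,0,0,0,0,0],[0,0,0,0,0,0,0]]' 50;python3 -m jog '[[0,0,0.05,0,0,0,0],[0,0,0,0,0,0,0],[0,0,0,0,0,0,0]]' 50
```

```text
t: 11.15
tool_pos: [0.5788, 0.0575, 0.3084]
eef_rot: [-180.0, 0.0, 90.1]
force: [-0.1, -0.4, -4.3]
finger_gap: 0.43
grasp_force: 50.7
t: 11.45
tool_pos: [0.5789, 0.0575, 0.3077]
eef_rot: [-180.0, 0.0, 90.1]
force: [0.1, -0.2, -3.8]
finger_gap: 0.435
grasp_force: 50.8
t: 11.75
tool_pos: [0.5789, 0.0575, 0.3071]
eef_rot: [180.0, 0.0, 90.1]
force: [-1.8, -0.6, 0.8]
finger_gap: 0.429
grasp_force: 50.8
```

Contact (force up to +0.8 N). Release, rise and go to the 100 g weight.

```bash
python3 -m jog '[[0,0,0,0,0,0,0.55],[0,0,0,0,0,0,0.65],[0,0,0,0,0,0,0.65],[0,0,-0.2,0,0,0,0.65],[0,0,-0.5,0,0,0,0.65],[0,0,-1,0,0,0,0.65],[0,0,-1,0,0,0,0.65],[0,0,-1,0,0,0,0.7],[0,0,-0.3,0,0,0,0.7]]' 20
python3 -m jog '[[-1,0.13,0,0,0,0,0.7],[-1,0.13,0,0,0,0,0.7],[-1,0.13,0,0,0,0,0.7],[-1,0.13,0,0,0,0,0.7],[-1,0.13,0,0,0,0,0.7],[-1,0.13,0,0,0,0,0.7],[-1,0.13,0,0,0,0,0.7],[-1,0.13,0.5,0,0,0,0.7],[-1,0.13,1,0,0,0,0.7],[-1,0.13,1,0,0,0,0.7]]'
python3 -m jog '[[-1,0.13,1,0,0,0,0.7],[-1,0.13,1,0,0,0,0.7],[-1,0.13,1,0,0,0,0.7],[-1,0.13,1,0,0,0,0.7],[-0.25,0,0.6,0,0,0,0.7],[0,0,0,0,0,0,0.7]]'
python3 - <<'E'
from h import *
m=camera_model("wrist");im=get_image("wrist");cv2.imwrite("pics/w4.png",im[:,:,::-1])
print(read_state()["tool_pos"],read_state()["t"]); print(proj(m,[.614,-.2275,.028]))
s=get_image("scene");t=get_image("top");m=camera_model("scene")
a=cv2.resize(s[130:280,250:410],None,fx=2.5,fy=2.5);b=cv2.resize(t[135:215,225:425],None,fx=2,fy=2)
o=np.zeros((375,800,3),np.uint8);o[:,:400]=a;o[:160,400:]=b;cv2.imwrite("pics/c2.png",o[:,:,::-1])
E
```

```text
t: 12.65
tool_pos: [0.5796, 0.0576, 0.3906]
eef_rot: [179.7, -0.0, 90.1]
force: [0.3, -1.0, 0.7]
finger_gap: 0.701
grasp_force: 0.0
t: 13.65
tool_pos: [0.6054, -0.1433, 0.3364]
eef_rot: [179.9, 0.0, 90.1]
force: [0.4, 0.2, 0.3]
finger_gap: 0.699
grasp_force: 0.0
t: 14.25
tool_pos: [0.6147, -0.2275, 0.2419]
eef_rot: [-179.8, -0.1, 90.0]
force: [0.2, 0.6, -0.2]
finger_gap: 0.699
grasp_force: 0.0
[ 0.61531721 -0.22695997  0.2435728 ] 14.3
[320.40152374 224.08245739]
```

View pics/w4.png

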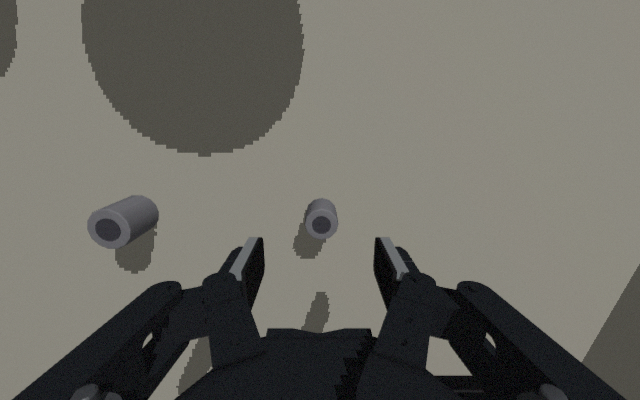

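View pics/c2.png

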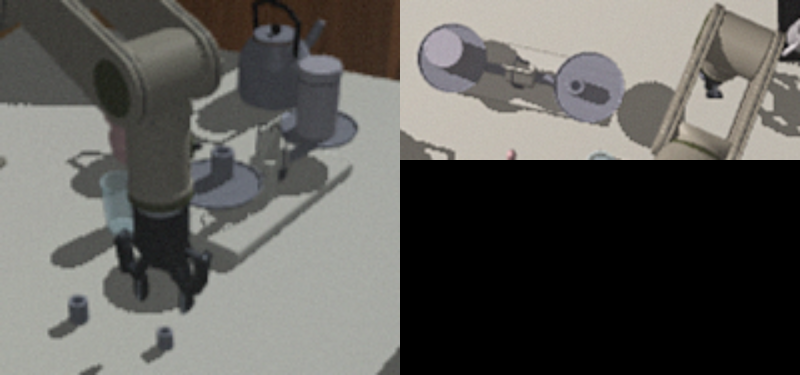

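The 400 g weight stands upright on the pan. The 100 g top is at (321,222), centred between the pads, so I'll descend to about 21 mm above the table and grip it.

```bash
python3 -m jog '[[0,0,1,0,0,0,0.7],[0,0,1,0,0,0,0.7],[0,0,0.8,0,0,0,0.7],[0,0,0.4,0,0,0,0.7],[0,0,0,0,0,0,0.7]]'
python3 -m jog '[[0,0,0,0,0,0,0.2],[0,0,0,0,0,0,0],[0,0,0,0,0,0,0],[0,0,0,0,0,0,0],[0,0,0,0,0,0,0]]' 30
```

```text
t: 14.9
tool_pos: [0.6155, -0.2268, 0.1797]
eef_rot: [-179.9, -0.0, 90.1]
force: [0.8, -0.1, 0.1]
finger_gap: 0.698
grasp_force: 0.0
t: 15.4
tool_pos: [0.6165, -0.2277, 0.1822]
eef_rot: [179.9, 0.1, 90.1]
force: [0.1, 0.1, 5.9]
finger_gap: 0.27
grasp_force: 29.7
```

```bash
python3 -m jog '[[0,0,-0.5,0,0,0,0],[0,0,-1,0,0,0,0],[0,0,-1,0,0,0,0],[0,0,-1,0,0,0,0],[0,0,-1,0,0,0,0],[0,0,-1,0,0,0,0],[1,-0.16,-1,0,0,0,0],[1,-0.16,-1,0,0,0,0],[1,-0.16,-0.75,0,0,0,0],[1,-0.16,0,0,0,0,0]]' 30
python3 -m jog '[[1,-0.16,0,0,0,0,0],[1,-0.16,0,0,0,0,0],[1,-0.16,0,0,0,0,0],[1,-0.16,0,0,0,0,0],[1,-0.16,0,0,0,0,0],[1,-0.16,0,0,0,0,0],[1,-0.16,0,0,0,0,0],[0.3,-0.07,0,0,0,0,0],[0,0,0,0,0,0,0],[0,0,0,0,0,0,0]]' 30
python3 - <<'E'
from h import *
m=camera_model("wrist");im=get_image("wrist");cv2.imwrite("pics/w5.png",im[:,:,::-1])
print(read_state()["tool_pos"],read_state()["t"])
E
```

```text
t: 16.4
tool_pos: [0.6033, -0.1469, 0.3491]
eef_rot: [179.7, 0.1, 90.1]
force: [0.9, -0.2, -0.4]
finger_gap: 0.268
grasp_force: 29.6
t: 17.4
tool_pos: [0.5786, -0.0017, 0.3451]
eef_rot: [-179.9, 0.0, 90.1]
force: [0.5, -0.3, -1.1]
finger_gap: 0.266
grasp_force: 29.6
[ 0.57872871 -0.00205101  0.34523736] 17.45
```

View pics/w5.png

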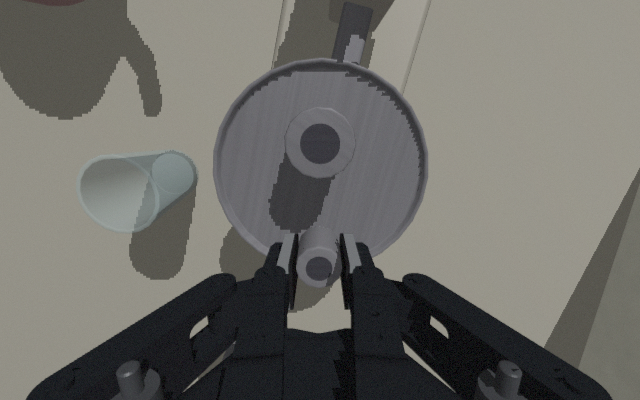

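The 400 g weight stands upright on the pan at (320,143), and the 100 g weight is held over the near half. I'll descend to contact at TCP z≈0.302, then ease down toward level.

```bash
python3 -m jog '[[0,0,0.7,0,0,0,0],[0,0,0.7,0,0,0,0],[0,0,0.4,0,0,0,0],[0,0,0.15,0,0,0,0],[0,0,0.05,0,0,0,0],[0,0,0.05,0,0,0,0],[0,0,0.05,0,0,0,0],[0,0,0,0,0,0,0]]' 30
python3 -m jog '[[0,0,0.05,0,0,0,0],[0,0,0.05,0,0,0,0],[0,0,0,0,0,0,0]]' 30
python3 -m jog '[[0,0,0.05,0,0,0,0],[0,0,0.05,0,0,0,0],[0,0,0,0,0,0,0]]' 30
```

```text
t: 18.25
tool_pos: [0.5789, -0.0014, 0.3041]
eef_rot: [180.0, 0.0, 90.1]
force: [-0.2, -0.4, -0.8]
finger_gap: 0.262
grasp_force: 29.6
t: 18.55
tool_pos: [0.5788, -0.0015, 0.3017]
eef_rot: [180.0, 0.0, 90.1]
force: [0.5, -0.1, -0.4]
finger_gap: 0.267
grasp_force: 29.6
t: 18.85
tool_pos: [0.5787, -0.0015, 0.2995]
eef_rot: [-180.0, -0.0, 90.1]
force: [-0.8, -0.6, -0.8]
finger_gap: 0.267
grasp_force: 29.6
```

```bash
python3 -m jog '[[0,0,0.06,0,0,0,0],[0,0,0.06,0,0,0,0],[0,0,0.06,0,0,0,0],[0,0,0.06,0,0,0,0],[0,0,0.06,0,0,0,0],[0,0,0.06,0,0,0,0],[0,0,0.06,0,0,0,0],[0,0,0.06,0,0,0,0],[0,0,0.05,0,0,0,0],[0,0,0,0,0,0,0]]' 30
python3 -m jog '[[0,0,0,0,0,0,0],[0,0,0,0,0,0,0],[0,0,0,0,0,0,0]]' 30
python3 - <<'E'
from h import *
for k in range(4): get_image("wrist"); print(read_state()["force"],read_state()["tool_pos"][2])
E
```

```text
t: 19.85
tool_pos: [0.5787, -0.0015, 0.2889]
eef_rot: [-180.0, -0.0, 90.1]
force: [-0.1, -0.9, -0.7]
finger_gap: 0.265
grasp_force: 29.6
t: 20.15
tool_pos: [0.5787, -0.0014, 0.2891]
eef_rot: [-180.0, -0.0, 90.1]
force: [-0.5, -0.9, -0.4]
finger_gap: 0.265
grasp_force: 29.6
[-0.32507711 -1.350779    0.37364707] 0.289131049626237
[-0.50340116 -0.07074213  0.16187717] 0.2890917937635601
[-0.62373313 -1.29201375 -0.49165642] 0.2890961367760547
[-1.92843349  0.46036356  0.01437077] 0.2890796523607767
```

Mean vertical force is about 0, so the weight is carried by the pan near level. Release and retreat.

```bash
python3 -m jog '[[0,0,0,0,0,0,0.35],[0,0,0,0,0,0,0.45],[0,0,0,0,0,0,0.55],[0,0,0,0,0,0,0.55],[0,0,-0.2,0,0,0,0.55],[0,0,-0.5,0,0,0,0.55],[0,0,-1,0,0,0,0.55],[0,0,-1,0,0,0,0.55],[0,0,-1,0,0,0,0.55],[0,0,-1,0,0,0,0.55]]' 20
python3 -m jog '[[-1,0,-0.5,0,0,0,0.55],[-1,0,-0.5,0,0,0,0.55],[-1,0,0,0,0,0,0.55],[-1,0,0,0,0,0,0.55],[-1,0,0,0,0,0,0.55],[-1,0,0,0,0,0,0.55],[-1,0,0,0,0,0,0.55],[0,0,0,0,0,0,0.55],[0,0,0,0,0,0,0.55],[0,0,0,0,0,0,0.55]]'
python3 - <<'E'
from h import *
w=get_image("wrist");s=get_image("scene")
a=cv2.resize(s[130:280,250:410],None,fx=2.5,fy=2.5);b=cv2.resize(w,(400,250))
o=np.zeros((375,800,3),np.uint8);o[:,:400]=a;o[:250,400:]=b;cv2.imwrite("pics/c3.png",o[:,:,::-1]);cv2.imwrite("pics/s3.png",s[:,:,::-1])
E
```

```text
t: 21.35
tool_pos: [0.5788, -0.0015, 0.3851]
eef_rot: [179.9, 0.0, 90.1]
force: [-0.1, 0.3, 0.6]
finger_gap: 0.55
grasp_force: 0.0
t: 22.35
tool_pos: [0.5791, -0.1408, 0.4036]
eef_rot: [180.0, -0.0, 90.1]
force: [-0.2, -0.2, 0.1]
finger_gap: 0.551
grasp_force: 0.0
```

View pics/c3.png

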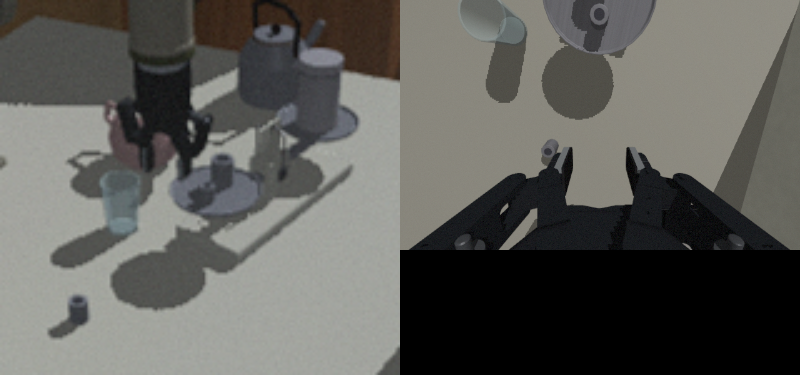

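Both weights stand upright on the right pan at crop (222,185). The right pan has dropped about 7 crop px (2.8 px, roughly 15 mm) and the tall tin has risen about 8 px, so the beam is level. The unused 200 g weight, tumbler and tins are untouched, and the gripper is clear. Handing in.

```bash
python3 -c "
from station import *
print(job_done())"
```

```text
the job is handed in; nothing more can be done
None
```

The tall 500 g tin is on the left pan, so I set the 400 g and 100 g weights on the right pan. The last picture shows the beam level to within what it can resolve, with everything else in place, and I handed the job in at about 22 s of the 67 s allowed.

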